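# Set the bench drill down on a spacer strip and hold it there

### The arm

A 6-joint arm with a two-finger parallel gripper is mounted at the origin on the work surface. World frame = base frame: x ahead of the robot, y to its left, z up, the work surface at z = 0. Lengths are in m, angles in degrees, forces in N, time in s.
With the tool pointing down it reaches from about 0.35 to 0.95 m from the base axis. Payload 17.4 kg.
Tool frame: the origin (TCP) lies at the very end of the fingers, on their centre line; the grasp point (between the pads) lies 19 mm behind it; z points along the fingers, y is the line along which they close (so a half turn about z gives the same grasp; the last joint's range is limited). The gripper opens to 93 mm and grips with 3 to 60 N. Pads are 15 mm wide; open, the fingers measure 128 mm over their backs; the gripper's body (75 mm by 188 mm) begins 65 mm behind the grasp point.
Start: joints at [74.381, 6.646, 82.598, -0, 90.757, -2.166], TCP at [0.157, 0.656, 0.179] pointing down, gripper open.
Joint ranges: [-162.19, 162.19], [-47.58, 125.68], [4.15, 143.07], [-65.23, 245.23], [0.69, 171.88], [-170.13, 170.13]. Speed limits (degrees/s): [108.29, 108.29, 127.2, 180, 180, 180].

### API

Orientations are given as [roll, pitch, yaw] about the fixed x, y, z axes, in that order (R = Rz(yaw) Ry(pitch) Rx(roll)).
In Python, from bench import bot, capture, boxes_of gives the robot as it stands. The module is installed in compiled form; this text tells all that it offers.
- The arm moves only by the shell command python3 -m crank 'ROWS'. ROWS is a JSON object of lists of equal length, an entry for each row: "delta_pos": the shift along the tool's x, y, z in cm, a list of three; "spin": the turn about the tool's z in rad; "hand": the finger opening in cm, from 0 to 9.3. In form: {"delta_pos": [[tx, ty, tz], ...], "spin": [spin, ...], "hand": [hand, ...]}. A call has 1 to 10 rows; each row shifts and turns the commanded pose from where the row before left it, along the tool's axes as they then stand; what a row does not reach is not made up. A row lasts 1/12 s, in which the tool goes at most 41.7 mm and 7.16 degrees, less where a joint would pass 70% of its speed; a pose out of reach is approached as far as the arm can. A call with a gripper value outside its range is refused whole. The fingers move at their own pace and stop on an object; the grip force is fixed at half the most. Time passes only in rows, so rows that do not move let the fingers close. It gives the time, the measured TCP pose, the force, the opening and the grip force at its end, in the units of the state.
- bot.get_obs(): the state, without advancing time (a new reading comes with each control period).
- capture(name): name is "side" or "top"; returns a dict with "frame" (400x640x3 uint8, red, green, blue), "z_map" (400x640 float32, m along the optical axis (not along the pixel's ray), 0 where there is no reading), "vfov" (degrees; the focal length in pixels is half the picture's height over the tangent of half this angle, whatever the lens; pixels are square), "cx", "cy" (the principal point, pixels), "xyz" and "rotation" of the camera in the world. Camera axes: x right, y down, z forward; pixel columns grow to the right and rows downward; lengths in m; the calibration is good to about 2 mm. A picture is of the moment at which its call begins.
- bot.job_done(): hands the job in; it is judged then, once.
Trained networks look in a picture, given as the dict that the camera call returned (one of the last four; its "shot" number tells which), for a name from the list of things; names that differ only in an ending like _2 or _b are one class to them, and where a whole thing is asked for, a point or a joint stands for the part that bears it (a point fixed in the world has none). Each returns a list of dicts, best first, with "p" (0 to 1); they miss things now and then, are a little off and sometimes report something else, mostly with a low value. They report only what shows in the picture. A call takes as long as a camera call.
- boxes_of(picture, name): "bbox" ([left, top, width, height] in pixels, round what is visible of it).
The state is a dict: "time": time; "qpos": joint angles; "joint_vel": joint speeds; "tau": joint torques, N m; "ee_pos": TCP position; "eef_rot": TCP orientation; "force": force on the tool from outside, world axes, zero at the start; "moment": the same for the moment, N m; "opening": finger opening in m; "finger_force": force on a finger pad.
Only numpy, scipy, OpenCV 4.12 (cv2) and the standard library are available. Lean on these libraries where they do the work, as an engineer would, in place of code of your own. Each camera call takes 0.05 s, during which the arm holds its last target. There are 200 camera calls.

### The job

I am setting the depth stop of the bench drill: lay the thicker of the two wooden strips flat on the drill's foot plate with the bit's point over it, let go of it, then pull the feed lever down until the bit rests on the strip, and keep the lever pressed so that the bit stays lightly but surely on the wood while I tighten the stop nut. Finish while still holding the lever down; leave the thinner strip and the other things on the bench where they are.

Things in the scene. Friction and masses are not known exactly. Their poses are not given: they have to be found in the camera images.
- drill: Small bench drill, 370 mm long, 341 mm tall, fixed on the bench. Origin: on the spindle axis at bench height. x points from the drill's front back to its column, y to its left side (seen by someone in front of it), z up. The column (radius 20, foot flange radius 36 mm) stands at x = 105 mm. The feed lever is on the right (-y) side of the head.
- plate (a point): The drill's flat foot plate, on which work lies: this point is on its top, 18 mm above the bench, straight below the bit. In the drill's frame the plate reaches from x = -155 (front edge) to +155 mm and from y = -85 to +85 mm.
- head (a point): Middle of the front of the drill's head, which overhangs the plate: in the drill's frame the head reaches from x = -50 mm backwards, y = -40 to +40 mm (with the stop rod +62), z = 186 to 341 mm. Below it hang quill and chuck (radius 19 mm, lower end at z = 123 mm when up).
- bit_point (a point): The point of the 9 mm bit, on the spindle axis: 55 mm above the foot plate's top when the spindle is up. It goes straight down with the spindle.
- feed (a joint): Angle of the feed lever, rad: 0 = up at rest (it points forward and 45 degrees up), growing as the knob is pulled forward and down, at most 2.04. Springs back to 0 when let go; holding it takes about 4 to 5 N down at the knob. The bit meets the thick strip at about 1.14 (lever 20 degrees below level); from there 1 N more at the knob presses about 4.5 N more at the bit.
- knob (a point): Centre of the black ball knob, 30 mm in diameter, at the end of the feed lever, a 10 mm steel rod. Free all round save for the rod, which runs towards the hub. Moves on a circle of radius 100 mm about hub in the plane of the drill's x and z; at rest it is 71 mm in front of the hub and 71 mm above it.
- hub (a point): Fixed point on the feed lever's turning axis (which runs along the drill's y), in the plane in which the knob's centre moves: in the drill's frame at (30, -108, 235) mm, 68 mm out from the side of the head.
- lever: The feed lever, rod and knob, which turns about the hub. Its origin lies on the turning axis 20 mm nearer to the head than hub. Axes as the drill's when at rest.
- thick_strip_center (a point): Centre of the thicker hardwood strip, 300 mm long (x), 45 mm wide (y), 30 mm thick (z), pale wood, lying loose on the bench; 0.23 to 0.37 kg. This is the one to use.
- thick_strip: The same thick strip; origin at the centre of its underside, x along its length.
- thin_strip_center (a point): Centre of the thinner strip, of the same wood, length and width (300 x 45 mm) but 18 mm thick. Leave it alone.
- jar_center (a point): Centre of a loose closed glass jar, 68 mm in diameter, 95 mm tall. Leave it alone.
- tape_center (a point): Centre of a loose black tape measure, 66 x 36 x 62 mm. Leave it alone.
- screwdriver: A loose screwdriver, 200 mm long, lying along its x axis. Leave it alone.
- depth (a joint): How far the spindle with chuck and bit has come down, m: 0 = up, at most 0.045. Geared to the feed lever: 0.022 m per rad. With the bit resting on the thick strip it reads 0.025.
- spindle: Spindle with quill, chuck and the 9 mm bit, which move up and down together; origin at the bit's point, axes as the drill's.

How it is judged:
By the outcome, as a careful person would: the job done as asked, in the order asked, and still so for the second after the job is handed in, while the arm keeps its last pose, push and grip.
It also fails if it takes over 54 s, if anything falls off the work surface, if the arm or the gripper's body presses on something with over 40 N, if the wrist force passes 120 N, or if a joint passes its speed limit or range.

## Working session

There is one attempt and no reset: what is moved stays moved. The work goes in short steps, Python scripts to look and compute and a shell command to move; the robot and the scene stay as the last step left them, time stands still between calls to the robot, and variables do not carry over. Pictures are saved under pics/ and viewed, at most 10 in all, crops included, and the job is handed in when it is done.

```bash
mkdir -p pics; cat > h.py <<'E'
import numpy as np, cv2
from bench import bot, capture, boxes_of
def cloud(p):
    f=200/np.tan(np.radians(p["vfov"])/2); z=p["z_map"]
    v,u=np.mgrid[0:400,0:640]
    c=np.stack([(u-p["cx"])/f*z,(v-p["cy"])/f*z,z],-1)
    R=np.array(p["rotation"]); 
    w=c@R.T+np.array(p["xyz"]); w[z==0]=np.nan
    return w
def save(p,n): cv2.imwrite(f"pics/{n}.png",p["frame"][...,::-1])
E
python3 - <<'E'
from h import *
np.set_printoptions(precision=3,suppress=True)
for n in ["top","side"]:
    p=capture(n); save(p,n+"0"); w=cloud(p); np.save(n+"0.npy",w)
    print(n,p["xyz"],np.array(p["rotation"]).tolist(),p["vfov"])
    for o in ["drill","thick_strip","thin_strip_center","knob","lever","jar_center","tape_center","screwdriver","spindle","head"]:
        for b in boxes_of(p,o)[:2]:
            l,t,W,H=map(int,b["bbox"]); print(o,round(b["p"],2),[l,t,W,H],w[min(399,t+H//2),min(639,l+W//2)])
print(bot.get_obs())
E
```

```text
Traceback (most recent call last):
  File "h.py", line 8, in cloud
    w=c@R.T+np.array(p["xyz"]); w[z==0]=np.nan
      ~~~~~^~~~~~~~~~~~~~~~~~~
ValueError: operands could not be broadcast together with shapes (400,640) (3,)
```

```bash
sed -i 's/R=np.array(p\["rotation"\]);/R=Rotation.from_euler("xyz",p["rotation"],degrees=True).as_matrix()/; 1a from scipy.spatial.transform import Rotation' h.py
python3 - <<'E'
from h import *
np.set_printoptions(precision=3,suppress=True)
for n in ["top","side"]:
    p=capture(n); save(p,n+"0"); w=cloud(p); np.save(n+"0.npy",w)
    print(n,p["xyz"],p["rotation"],p["vfov"])
    for o in ["drill","thick_strip","thin_strip_center","knob","lever","jar_center","tape_center","screwdriver","spindle","head"]:
        for b in boxes_of(p,o)[:2]:
            l,t,W,H=map(int,b["bbox"]); print(o,round(b["p"],2),[l,t,W,H],w[min(399,t+H//2),min(639,l+W//2)])
print(bot.get_obs())
E
```

```text
top [0.46  0.056 1.507] [-175.716    0.208  -91.622] 57.54493688882677
drill 0.78 [348, 139, 118, 72] [ 0.605 -0.224  0.341]
thick_strip 0.82 [269, 175, 19, 77] [0.503 0.232 0.026]
thick_strip 0.39 [352, 138, 117, 77] [ 0.601 -0.232  0.345]
thin_strip_center 0.64 [231, 179, 27, 76] [0.491 0.371 0.023]
thin_strip_center 0.55 [348, 137, 119, 79] [ 0.601 -0.223  0.344]
knob 0.57 [407, 182, 22, 25] [ 0.549 -0.281  0.248]
lever 0.59 [405, 184, 18, 24] [ 0.558 -0.33   0.003]
jar_center 0.57 [302, 141, 14, 20] [0.741 0.097 0.096]
tape_center 0.64 [195, 182, 18, 23] [0.591 0.522 0.059]
screwdriver 0.65 [424, 230, 8, 28] [ 0.361 -0.371  0.026]
screwdriver 0.4 [268, 175, 19, 72] [0.512 0.235 0.028]
spindle 0.4 [385, 157, 17, 11] [ 0.665 -0.202  0.234]
head 0.65 [350, 134, 120, 80] [ 0.608 -0.234  0.338]
side [ 1.279 -0.328  1.266] [-143.349   -0.472   62.84 ] 44.70368787132071
drill 0.79 [152, 190, 153, 153] [ 0.675 -0.268  0.244]
drill 0.74 [238, 238, 21, 39] [ 0.663 -0.215  0.225]
thick_strip 0.78 [337, 164, 62, 71] [0.522 0.224 0.031]
thin_strip_center 0.67 [363, 152, 78, 61] [0.503 0.366 0
[... 368 characters left out ...]
 15, 24] [0.608 0.514 0.054]
screwdriver 0.47 [165, 219, 14, 28] [ 0.362 -0.367  0.024]
screwdriver 0.18 [454, 169, 18, 25] [0.617 0.516 0.064]
spindle 0.71 [242, 241, 16, 39] [ 0.668 -0.213  0.217]
head 0.68 [147, 190, 154, 153] [ 0.678 -0.277  0.256]
{'time': 1.15, 'qpos': array([74.38 ,  6.648, 82.6  , -0.   , 90.756, -2.166]), 'joint_vel': array([ 0.102,  0.009,  0.012, -0.059, -0.031,  0.057]), 'tau': array([  0.006, -72.104, -62.275,   0.078,   0.019,  -0.   ]), 'ee_pos': array([0.157, 0.656, 0.179]), 'eef_rot': array([-179.997,   -0.   ,  166.546]), 'force': array([-0.379,  0.058,  0.175]), 'moment': array([-0.018,  0.01 , -0.015]), 'finger_force': 0.0, 'opening': 0.09297311151024569}
```

View pics/top0.png

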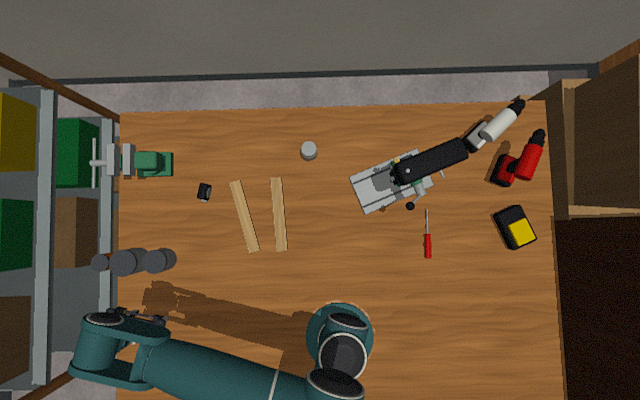

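View pics/side0.png

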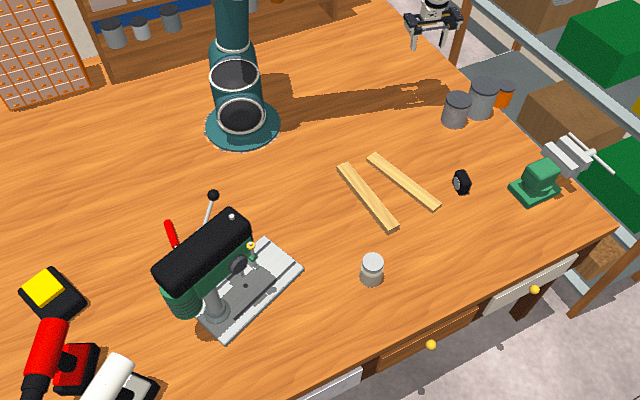

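```bash
python3 - <<'E'
from h import *
np.set_printoptions(precision=4,suppress=True)
for n in ["top","side"]:
    w=np.load(n+"0.npy").reshape(-1,3)
    for nm,(x0,x1,y0,y1),z0 in [("thick",(.3,.68,.15,.29),.008),("thin",(.3,.68,.27,.46),.008)]:
        m=(w[:,0]>x0)&(w[:,0]<x1)&(w[:,1]>y0)&(w[:,1]<y1)&(w[:,2]>z0)&(w[:,2]<.06); q=w[m]
        r=cv2.minAreaRect(q[:,:2].astype(np.float32)); print(n,nm,m.sum(),r, np.percentile(q[:,2],[10,50,90]))
    m=(w[:,2]>.012)&(w[:,2]<.026)&(w[:,0]>.4)&(w[:,0]<.9)&(w[:,1]>-.45)&(w[:,1]<0); q=w[m]
    print("plate",m.sum(),cv2.minAreaRect(q[:,:2].astype(np.float32)))
    m=(w[:,2]>.32)&(w[:,2]<.36)&(w[:,0]>.4)&(w[:,0]<.9)&(w[:,1]>-.55)&(w[:,1]<0); q=w[m]
    print("head",m.sum(),cv2.minAreaRect(q[:,:2].astype(np.float32)),np.median(q[:,2]))
    m=(w[:,2]>.25)&(w[:,2]<.34)&(w[:,0]>.42)&(w[:,0]<.58)&(w[:,1]>-.4)&(w[:,1]<-.15); q=w[m]
    print("knob",m.sum(),q.mean(0) if m.sum() else 0, q.min(0) if m.sum() else 0,q.max(0) if m.sum() else 0)
import cv2
a=cv2.imread("pics/top0.png")[120:270,220:480]; cv2.imwrite("pics/topc.png",cv2.resize(a,None,fx=3,fy=3,interpolation=cv2.INTER_CUBIC))
E
```

```text
top thick 895 ((0.48228564858436584, 0.21803823113441467), (0.35777440667152405, 0.13289600610733032), 0.1276010423898697) [0.0246 0.0302 0.0343]
top thin 870 ((0.4885770082473755, 0.36471450328826904), (0.36691582202911377, 0.1839311569929123), 1.3532612323760986) [0.0126 0.018  0.0227]
plate 2002 ((0.6361197829246521, -0.18801307678222656), (0.5306137800216675, 0.3288622498512268), 68.82432556152344)
head 1762 ((0.6117945313453674, -0.31655746698379517), (0.157548189163208, 0.24665184319019318), 21.308530807495117) 0.3411429896761411
knob 165 [ 0.5361 -0.2536  0.2917] [ 0.4924 -0.3018  0.2501] [ 0.5799 -0.2112  0.3382]
side thick 1308 ((0.5040525197982788, 0.2423853576183319), (0.12679645419120789, 0.3023473918437958), 81.93091583251953) [0.0183 0.0287 0.0327]
side thin 1083 ((0.4863041937351227, 0.36158981919288635), (0.1733321100473404, 0.3165956437587738), 86.90579986572266) [0.0123 0.017  0.021 ]
plate 4351 ((0.543416440486908, -0.26408645510673523), (0.34497231245040894, 0.3103644847869873), 21.07894515991211)
head 3529 ((0.6158143281936646, -0.3166050910949707), (0.15696002542972565, 0.24481436610221863), 21.32292366027832) 0.339965187660321
knob 214 [ 0.5205 -0.2473  0.2966] [ 0.4974 -0.283   0.2542] [ 0.5796 -0.2178  0.3378]
```

View pics/topc.png

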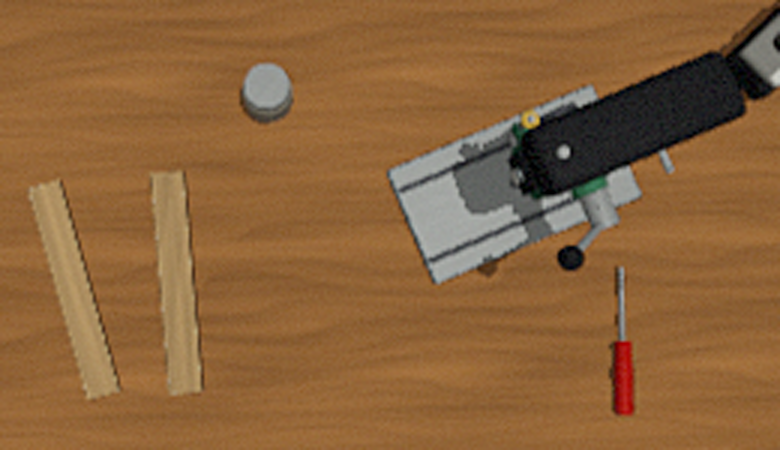

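```bash
cat >> h.py <<'E'
def ray(p,u,v):
    f=200/np.tan(np.radians(p["vfov"])/2)
    R=Rotation.from_euler("xyz",p["rotation"],degrees=True).as_matrix()
    return np.array(p["xyz"]), np.stack([(np.asarray(u,float)-p["cx"])/f,(np.asarray(v,float)-p["cy"])/f,np.ones(np.shape(u))],-1)@R.T
def onz(p,u,v,z):
    o,d=ray(p,u,v); return o+d*((z-o[2])/d[...,2])[...,None]
def strip(p,w,z,box):
    "mask by height, keep the largest blob, rays onto the top plane"
    fr=p["frame"].astype(int); x0,x1,y0,y1=box
    hsv=cv2.cvtColor(p["frame"],cv2.COLOR_RGB2HSV)
    m=(w[...,0]>x0)&(w[...,0]<x1)&(w[...,1]>y0)&(w[...,1]<y1)&(abs(w[...,2]-z)<.009)
    m=cv2.morphologyEx(m.astype(np.uint8),cv2.MORPH_OPEN,np.ones((3,3)))
    n,L,s,_=cv2.connectedComponentsWithStats(m); k=1+np.argmax(s[1:,4])
    v,u=np.where(L==k); q=onz(p,u,v,z)
    return cv2.minAreaRect(q[:,:2].astype(np.float32)), q[:,:2].mean(0), q
E
python3 - <<'E'
from h import *
np.set_printoptions(precision=4,suppress=True)
P={n:capture(n) for n in ["top","side"]}
for n,p in P.items():
    w=cloud(p)
    print(n,"thick",strip(p,w,.03,(.3,.68,.12,.29))[:2]); print(n,"thin",strip(p,w,.018,(.3,.68,.28,.46))[:2])
p=P["top"]
c=np.array([(388,172),(435,283),(640,193),(592,87)])/3+[220,120]
q=onz(p,c[:,0],c[:,1],.018); print("plate corners",q[:,:2], q[:,:2].mean(0), np.linalg.norm(np.diff(q,axis=0),axis=1))
for a,b in [(2,1),(3,0)]: d=q[a]-q[b]; print(np.degrees(np.arctan2(d[1],d[0])))
# knob: dark blob refine + triangulate
pts=[]
for n,(u0,v0) in [("top",(410,206)),("side",(213,195))]:
    g=P[n]["frame"].max(2).astype(int); m=np.zeros_like(g,np.uint8); m[v0-9:v0+10,u0-9:u0+10]=g[v0-9:v0+10,u0-9:u0+10]<60
    k,L,s,ce=cv2.connectedComponentsWithStats(m); i=L[v0,u0]; print(n,s[i],ce[i]); pts.append(ray(P[n],*ce[i]))
(o1,d1),(o2,d2)=pts
t=np.linalg.lstsq(np.stack([d1,-d2],1),o2-o1,rcond=None)[0]; a,b=o1+t[0]*d1,o2+t[1]*d2; print("knob",(a+b)/2,np.linalg.norm(a-b))
E
```

```text
top thick (((0.4991951882839203, 0.2291228026151657), (0.29903003573417664, 0.045584190636873245), 3.7818732261657715), array([0.4977, 0.2291]))
top thin (((0.49408072233200073, 0.3706068992614746), (0.29858824610710144, 0.046604663133621216), 15.357576370239258), array([0.4927, 0.3703]))
side thick (((0.5042857527732849, 0.22931373119354248), (0.30482906103134155, 0.04973233863711357), 3.643537998199463), array([0.5105, 0.2305]))
side thin (((0.49848249554634094, 0.37043988704681396), (0.30224618315696716, 0.05155634507536888), 15.15951919555664), array([0.5031, 0.3727]))
plate corners [[ 0.6418 -0.0637]
 [ 0.488  -0.1224]
 [ 0.603  -0.4073]
 [ 0.7516 -0.3488]] [ 0.6211 -0.2356] [0.1646 0.3072 0.1597]
-68.02288528238573
-68.93768642291859
top [406 202   8   8  55] [409.6727 205.4364]
side [208 189  11  12  97] [212.9278 194.6186]
knob [ 0.5078 -0.2355  0.3084] 0.00038528837890316147
```

```bash
cat > go.py <<'E'
import sys,numpy as np
from bench import bot
from scipy.spatial.transform import Rotation as Ro
o=bot.get_obs(); R=Ro.from_euler("xyz",o["eef_rot"],degrees=True)
a=[float(v) for v in sys.argv[1:]]
d=R.inv().apply(np.array(a[:3])-o["ee_pos"])*100
print("now",np.round(o["ee_pos"],4),np.round(o["eef_rot"],2),"F",np.round(o["force"],2),"t",round(o["time"],2))
print("tool cm",np.round(d,2),"norm",round(float(np.linalg.norm(d)),2),"spin",round(-np.radians((a[3]-o["eef_rot"][2]+180)%360-180),3) if len(a)>3 else "")
E
python3 -m crank '{"delta_pos":[[-2.57,-2.14,0.2],[-2.57,-2.14,0.2],[-2.57,-2.14,0.2],[-2.57,-2.14,0.2],[-2.57,-2.14,0.2],[-2.57,-2.14,0.2],[-2.57,-2.14,0.2],[-2.57,-2.14,0.2]],"spin":[0,0,0,0,0,0,0,0],"hand":[9.3,9.3,9.3,9.3,9.3,9.3,9.3,9.3]}'
python3 -m crank '{"delta_pos":[[-2.57,-2.14,0.2],[-2.57,-2.14,0.2],[-2.57,-2.14,0.2],[-2.57,-2.14,0.2],[-2.57,-2.14,0.2],[-2.57,-2.14,0.2],[-2.57,-2.14,0.2],[-2.57,-2.14,0.2]],"spin":[0,0,0,0,0,0,0,0],"hand":[9.3,9.3,9.3,9.3,9.3,9.3,9.3,9.3]}'
python3 -m crank '{"delta_pos":[[0,0,0],[0,0,0],[0,0,0],[0,0,0],[0,0,0]],"spin":[-0.1,-0.1,-0.1,0,0],"hand":[9.3,9.3,9.3,9.3,9.3]}'
python3 go.py 0.477 0.2275 0.007 183.7
```

```text
time: 1.92
ee_pos: [0.3178, 0.4408, 0.1627]
eef_rot: [180.0, 0.0, 166.6]
force: [-0.1, 0.9, 0.5]
opening: 0.0932
finger_force: 0.0
time: 2.58
ee_pos: [0.4781, 0.2263, 0.1469]
eef_rot: [180.0, 0.0, 166.5]
force: [0.3, 0.0, -0.2]
opening: 0.0931
finger_force: 0.0
time: 3.0
ee_pos: [0.4773, 0.2278, 0.1467]
eef_rot: [180.0, 0.0, -176.4]
force: [-1.2, 0.6, -0.2]
opening: 0.0929
finger_force: 0.0
now [0.4773 0.2278 0.1467] [ 179.99    0.   -176.44] F [-1.22  0.58 -0.2 ] t 3.0
tool cm [ 0.03 -0.03 13.97] norm 13.97 spin -0.003
```

Accurate tracking. Descend and grip, then lift.

```bash
python3 -m crank '{"delta_pos":[[0,0,3],[0,0,3],[0,0,3],[0,0,3],[0,0,1.2],[0,0,0.7],[0,0,0]],"spin":[0,0,0,0,0,0,0],"hand":[9.3,9.3,9.3,9.3,9.3,9.3,9.3]}'
python3 -m crank '{"delta_pos":[[0,0,0],[0,0,0],[0,0,0],[0,0,0],[0,0,0],[0,0,0],[0,0,0],[0,0,0],[0,0,0],[0,0,0]],"spin":[0,0,0,0,0,0,0,0,0,0],"hand":[4,4,4,4,4,4,4,4,4,4]}'
```

```text
time: 3.58
ee_pos: [0.477, 0.2278, 0.0072]
eef_rot: [-180.0, -0.1, -176.3]
force: [0.6, -0.3, -0.5]
opening: 0.0933
finger_force: 0.0
time: 4.42
ee_pos: [0.4773, 0.2278, 0.0076]
eef_rot: [-180.0, -0.0, -176.3]
force: [0.6, 0.1, 0.1]
opening: 0.0402
finger_force: 0.0
```

```bash
python3 - <<'E'
from h import *
np.set_printoptions(precision=4,suppress=True)
P={n:capture(n) for n in ["top","side"]}
p=P["top"]; print(strip(p,cloud(p),.03,(.3,.68,.12,.29))[:2])
a=P["side"]["frame"][100:280,280:500,::-1]; b=P["top"]["frame"][140:320,200:420,::-1]
cv2.imwrite("pics/g1.png",cv2.resize(np.vstack([a,b]),None,fx=1.65,fy=1.65,interpolation=cv2.INTER_CUBIC))
E
```

```text
(((0.39430540800094604, 0.22321003675460815), (0.04440607875585556, 0.08794330805540085), 88.90986633300781), array([0.3946, 0.2227]))
```

View pics/g1.png

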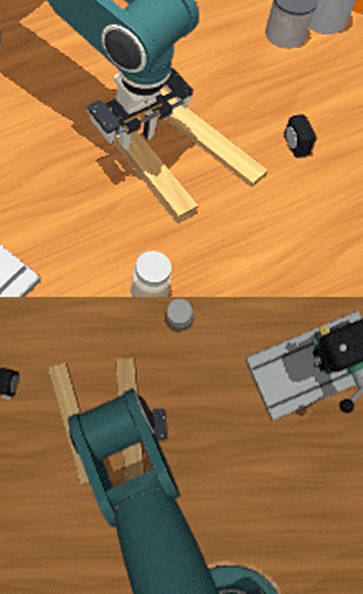

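```bash
python3 -m crank '{"delta_pos":[[0,0,0],[0,0,0],[0,0,0],[0,0,0]],"spin":[0,0,0,0],"hand":[3,3,3,3]}'; python3 - <<'E'
from h import *
p=capture("side"); u0,v0=330,140
a=p["frame"][130:220,320:410,::-1]
cv2.imwrite("pics/g2.png",cv2.resize(a,None,fx=6,fy=6,interpolation=cv2.INTER_CUBIC))
E
```

```text
time: 4.85
ee_pos: [0.4773, 0.2278, 0.0076]
eef_rot: [-180.0, -0.0, -176.3]
force: [0.3, 0.2, -0.2]
opening: 0.0302
finger_force: 0.0
```

View pics/g2.png

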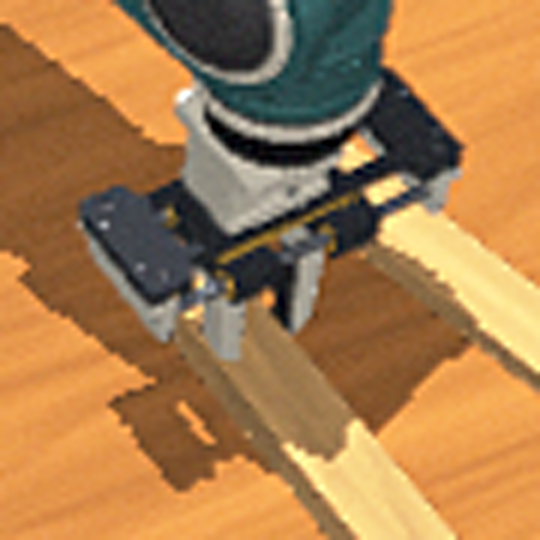

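```bash
python3 - <<'E'
from h import *
np.set_printoptions(precision=3,suppress=True)
p=capture("side"); w=cloud(p)
for v in range(180,194): print(v,w[v,355:362].round(3)[::2].tolist(), p["frame"][v,357])
for v in range(174,188): print(v,w[v,368:373].round(3)[::2].tolist(), p["frame"][v,370])
print(bot.get_obs()["qpos"])
E
```

```text
180 [[0.482, 0.195, 0.098], [0.489, 0.197, 0.105], [0.516, 0.187, 0.141], [0.442, 0.245, 0.027]] [168 160 151]
181 [[0.478, 0.198, 0.087], [0.486, 0.2, 0.095], [0.487, 0.207, 0.093], [0.445, 0.243, 0.026]] [172 168 152]
182 [[0.482, 0.196, 0.088], [0.49, 0.198, 0.095], [0.489, 0.206, 0.089], [0.455, 0.237, 0.035]] [171 167 152]
183 [[0.482, 0.196, 0.083], [0.487, 0.2, 0.086], [0.486, 0.208, 0.08], [0.455, 0.237, 0.03]] [162 156 145]
184 [[0.478, 0.199, 0.072], [0.489, 0.199, 0.084], [0.489, 0.207, 0.08], [0.457, 0.236, 0.026]] [163 156 145]
185 [[0.482, 0.197, 0.073], [0.484, 0.203, 0.071], [0.487, 0.208, 0.071], [0.462, 0.233, 0.029]] [163 161 145]
186 [[0.482, 0.197, 0.066], [0.486, 0.202, 0.069], [0.486, 0.209, 0.065], [0.467, 0.23, 0.032]] [163 161 149]
187 [[0.483, 0.197, 0.063], [0.492, 0.198, 0.073], [0.491, 0.207, 0.067], [0.469, 0.229, 0.029]] [169 164 153]
188 [[0.465, 0.209, 0.03], [0.485, 0.204, 0.056], [0.49, 0.207, 0.06], [0.476, 0.225, 0.035]] [162 162 149]
189 [[0.468, 0.207, 0.031], [0.49, 0.2, 0.059], [0.486, 0.21, 0.049], [0.478, 0.224, 0.032]] [162 154 134]
190 [[
[... 1008 characters left out ...]
[0.482, 0.26, 0.062]] [166 162 150]
181 [[0.486, 0.242, 0.072], [0.485, 0.25, 0.065], [0.445, 0.288, 0.0]] [167 166 154]
182 [[0.483, 0.244, 0.062], [0.482, 0.253, 0.056], [0.445, 0.288, -0.004]] [168 167 155]
183 [[0.483, 0.245, 0.057], [0.488, 0.249, 0.059], [0.449, 0.285, -0.004]] [160 153 141]
184 [[0.482, 0.246, 0.049], [0.453, 0.275, 0.001], [0.455, 0.281, -0.0]] [140 106  81]
185 [[0.483, 0.245, 0.046], [0.455, 0.274, -0.003], [0.462, 0.277, 0.005]] [129  77  29]
186 [[0.475, 0.252, 0.029], [0.459, 0.271, -0.001], [0.465, 0.275, 0.003]] [150  94  55]
187 [[0.481, 0.248, 0.032], [0.464, 0.269, 0.0], [0.466, 0.275, -0.001]] [142  90  47]
[ 22.752  -5.923 111.488  -0.002  74.435 -70.985]
```

```bash
python3 -m crank '{"delta_pos":[[0,0,0],[0,0,0],[0,0,0],[0,0,0],[0,0,0],[0,0,0],[0,0,0],[0,0,0],[0,0,0],[0,0,0]],"spin":[0,0,0,0,0,0,0,0,0,0],"hand":[9.3,9.3,9.3,9.3,9.3,9.3,9.3,9.3,9.3,9.3]}'
python3 -m crank '{"delta_pos":[[0,0,1],[0,0,1],[0,0,0.5],[0,0,0.3],[0,0,0],[0,0,0]],"spin":[0,0,0,0,0,0],"hand":[9.3,9.3,9.3,9.3,9.3,9.3]}'
python3 - <<'E'
from h import *
p=capture("side"); w=cloud(p)
cv2.imwrite("pics/g3.png",cv2.resize(p["frame"][130:220,310:420,::-1],None,fx=6,fy=6,interpolation=cv2.INTER_CUBIC))
print(w[180:200,350].round(3)[::2])
E
```

```text
time: 5.78
ee_pos: [0.4773, 0.2278, 0.0077]
eef_rot: [-180.0, -0.0, -176.3]
force: [-0.5, -0.3, 0.3]
opening: 0.0908
finger_force: 0.0
time: 6.28
ee_pos: [0.4772, 0.2278, -0.0205]
eef_rot: [-180.0, -0.0, -176.3]
force: [-0.3, -0.2, 0.6]
opening: 0.0926
finger_force: 0.0
[[0.509 0.16  0.147]
 [0.513 0.158 0.143]
 [0.515 0.157 0.137]
 [0.514 0.158 0.125]
 [0.52  0.155 0.125]
 [0.515 0.159 0.107]
 [0.491 0.175 0.06 ]
 [0.49  0.176 0.047]
 [0.489 0.177 0.035]
 [0.488 0.178 0.022]]
```

View pics/g3.png

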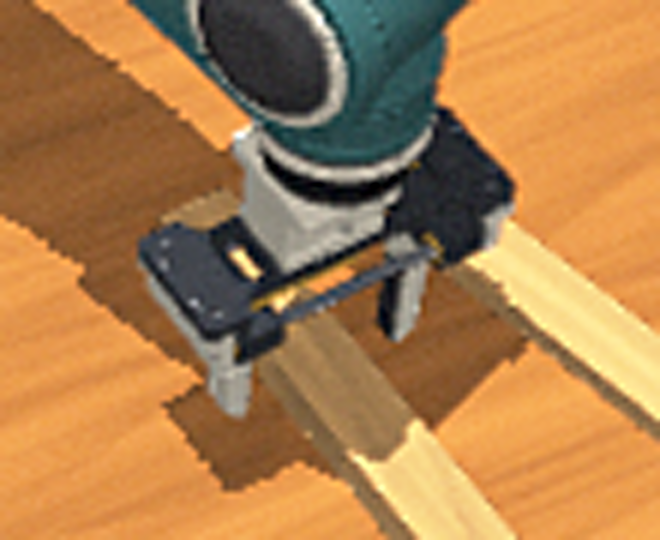

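The fingers straddle the strip (tips near crop (235,410) and (400,335)), but still hover about 2 cm above the bench: the reported z is about 4 cm low. I feel for the bench to calibrate it.

```bash
python3 -m crank '{"delta_pos":[[0,0,0.4],[0,0,0.3],[0,0,0.3],[0,0,0]],"spin":[0,0,0,0],"hand":[9.3,9.3,9.3,9.3]}' | grep -E "pos|force:"
for i in 1; do python3 -m crank '{"delta_pos":[[0,0,0.2],[0,0,0]],"spin":[0,0],"hand":[9.3,9.3]}' | grep -E "pos|force:"
python3 -m crank '{"delta_pos":[[0,0,0.2],[0,0,0]],"spin":[0,0],"hand":[9.3,9.3]}' | grep -E "pos|force:"; done
```

```text
ee_pos: [0.477, 0.2277, -0.0311]
force: [-0.1, -0.2, 0.1]
finger_force: 0.0
ee_pos: [0.4772, 0.2278, -0.0327]
force: [1.4, 0.3, -0.8]
finger_force: 0.0
ee_pos: [0.4772, 0.2278, -0.0346]
force: [-0.6, -0.2, 0.3]
finger_force: 0.0
```

```bash
python3 -m crank '{"delta_pos":[[0,0,0.15],[0,0,0]],"spin":[0,0],"hand":[9.3,9.3]}' | grep -E "pos|force:"
python3 - <<'E'
from h import *
p=capture("side"); w=cloud(p)
for v in range(190,206): print(v,w[v,346:352].round(3)[:,2], w[v,348].round(3),p["frame"][v,348])
E
```

```text
ee_pos: [0.4772, 0.2278, -0.0361]
force: [-1.1, -0.1, 0.2]
finger_force: 0.0
190 [0.118 0.12  0.119 0.112 0.113 0.108] [0.52  0.148 0.119] [166 161 145]
191 [0.111 0.113 0.108 0.103 0.104 0.102] [0.516 0.151 0.108] [154 148 132]
192 [0.106 0.106 0.102 0.102 0.104 0.1  ] [0.516 0.152 0.102] [156 142 115]
193 [0.104 0.102 0.1   0.092 0.1   0.048] [0.518 0.15  0.1  ] [153 149 139]
194 [0.098 0.098 0.096 0.049 0.046 0.04 ] [0.519 0.15  0.096] [152 146 133]
195 [0.095 0.091 0.046 0.049 0.044 0.039] [0.49  0.169 0.046] [155 151 137]
196 [0.034 0.041 0.04  0.043 0.04  0.035] [0.489 0.169 0.04 ] [164 162 148]
197 [0.028 0.029 0.034 0.034 0.032 0.024] [0.489 0.17  0.034] [160 154 141]
198 [0.02  0.03  0.026 0.03  0.028 0.002] [0.487 0.171 0.026] [158 153 141]
199 [ 0.017  0.025  0.026  0.024  0.02  -0.001] [0.491 0.169 0.026] [155 153 143]
200 [0.001 0.021 0.017 0.015 0.016 0.001] [0.489 0.171 0.017] [157 155 145]
201 [-0.     0.01   0.017  0.009  0.009  0.002] [0.492 0.169 0.017] [160 161 151]
202 [-0.001  0.001  0.004  0.001 -0.001 -0.001] [0.487 0.172 0.004] [141  95  64]
203 [-0.002  0.004  0.001  0.001  0.001 -0.001] [0.489 0.172 0.001] [131  78  34]
204 [ 0.004 -0.     0.003  0.003  0.003  0.   ] [0.494 0.169 0.003] [134  88  43]
205 [ 0.003 -0.001  0.002  0.001 -0.002  0.001] [0.497 0.167 0.002] [135  89  52]
```

```bash
python3 -m crank '{"delta_pos":[[0,0,0.2],[0,0,0],[0,0,0],[0,0,0],[0,0,0],[0,0,0],[0,0,0],[0,0,0],[0,0,0],[0,0,0]],"spin":[0,0,0,0,0,0,0,0,0,0],"hand":[9.3,9.3,4,4,4,4,4,4,4,4]}'
python3 -m crank '{"delta_pos":[[0,0,0],[0,0,0],[0,0,-0.5],[0,0,-1.5],[0,0,-3],[0,0,-3],[0,0,-2],[0,0,0]],"spin":[0,0,0,0,0,0,0,0],"hand":[4,4,4,4,4,4,4,4]}'
```

```text
time: 8.05
ee_pos: [0.4773, 0.2279, -0.0379]
eef_rot: [180.0, -0.0, -176.3]
force: [-0.6, -0.1, -0.6]
opening: 0.0448
finger_force: 30.0
time: 8.72
ee_pos: [0.4791, 0.2285, 0.067]
eef_rot: [179.9, 0.3, -176.3]
force: [1.0, 0.3, -1.2]
opening: 0.0452
finger_force: 30.0
```

```bash
python3 -m crank '{"delta_pos":[[0,0,0],[0,0,0],[0,0,0],[0,0,0],[0,0,0],[0,0,0],[0,0,0],[0,0,0],[0,0,0],[0,0,0]],"spin":[0.05,0.1,0.115,0.115,0.115,0.115,0.115,0.115,0.115,0.115],"hand":[4,4,4,4,4,4,4,4,4,4]}' >/dev/null
python3 -m crank '{"delta_pos":[[0,0,0],[0,0,0],[0,0,0],[0,0,0]],"spin":[0.115,0.08,0,0],"hand":[4,4,4,4]}'
python3 go.py 0.5166 0.035 0.067 111.3
```

```text
time: 9.88
ee_pos: [0.4769, 0.2276, 0.0614]
eef_rot: [-179.9, 0.0, 111.4]
force: [0.7, -0.2, -2.0]
opening: 0.0449
finger_force: 30.0
now [0.4769 0.2276 0.0614] [-179.94    0.    111.42] F [ 0.68 -0.17 -2.05] t 9.88
tool cm [-19.38  -3.34  -0.56] norm 19.68 spin 0.002
```

```bash
python3 -m crank '{"delta_pos":[[-1.4,-0.24,0],[-3,-0.52,0],[-3,-0.52,0],[-3,-0.52,0],[-3,-0.52,0],[-3,-0.52,0],[-2,-0.34,0],[-1,-0.16,0],[0,0,0],[0,0,0]],"spin":[0,0,0,0,0,0,0,0,0,0],"hand":[4,4,4,4,4,4,4,4,4,4]}'
python3 - <<'E'
from h import *
np.set_printoptions(precision=4,suppress=True)
o=bot.get_obs(); print(o["ee_pos"],o["eef_rot"])
p=capture("side"); save(p,"s4"); w=cloud(p)
cv2.imwrite("pics/s4c.png",cv2.resize(p["frame"][120:360,140:460,::-1],None,fx=2.5,fy=2.5,interpolation=cv2.INTER_CUBIC))
hsv=cv2.cvtColor(p["frame"],cv2.COLOR_RGB2HSV)
m=(w[...,2]>.08)&(w[...,2]<.16)&(w[...,0]>.4)&(w[...,0]<.75)&(w[...,1]>-.2)&(w[...,1]<.25)
v,u=np.where(m&(hsv[...,1]>70)&(hsv[...,0]<35)); q=w[v,u]; print(len(q),np.percentile(q,[2,50,98],axis=0))
E
```

```text
time: 10.72
ee_pos: [0.5164, 0.0351, 0.0619]
eef_rot: [-180.0, -0.0, 111.3]
force: [0.1, 1.0, -1.6]
opening: 0.0448
finger_force: 30.0
[0.5164 0.0351 0.0619] [-179.9785   -0.0239  111.2891]
1272 [[ 0.464  -0.1279  0.103 ]
 [ 0.5504 -0.0366  0.1285]
 [ 0.5962  0.1494  0.1341]]
```

View pics/s4c.png

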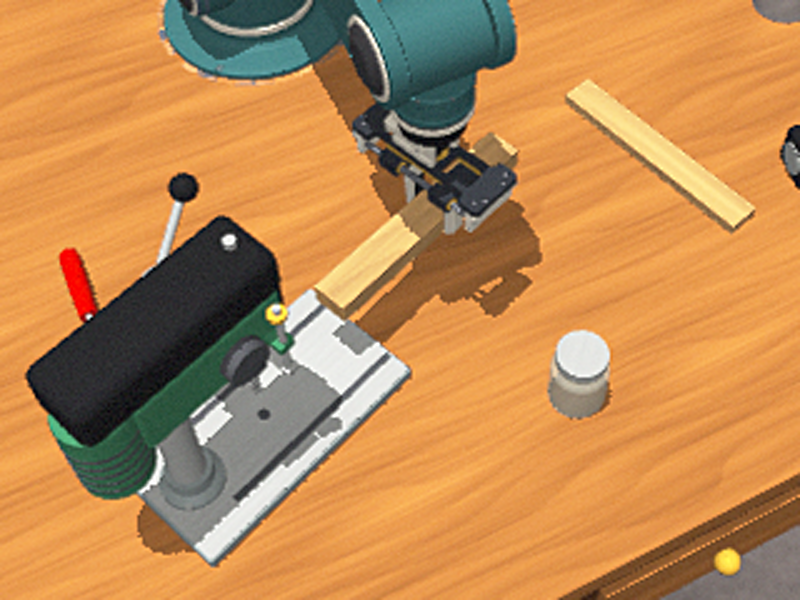

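```bash
python3 -m crank '{"delta_pos":[[0,0,1],[0,0,2],[0,0,2],[0,0,1.5],[0,0,0.5],[0,0,0],[0,0,0]],"spin":[0,0,0,0,0,0,0],"hand":[4,4,4,4,4,4,4]}'
python3 -m crank '{"delta_pos":[[-1,0,0],[-2,0,0],[-2.5,0,0],[-2.5,0,0],[-2.5,0,0],[-2,0,0],[-1.5,0,0],[-1,0,0],[0,0,0],[0,0,0]],"spin":[0,0,0,0,0,0,0,0,0,0],"hand":[4,4,4,4,4,4,4,4,4,4]}'
python3 go.py 0.575 -0.1145 -0.0199 111.3
python3 - <<'E'
from h import *
p=capture("side")
cv2.imwrite("pics/s5c.png",cv2.resize(p["frame"][180:340,160:360,::-1],None,fx=3.5,fy=3.5,interpolation=cv2.INTER_CUBIC))
E
```

```text
time: 11.35
ee_pos: [0.5165, 0.0354, -0.0076]
eef_rot: [-180.0, -0.0, 111.3]
force: [0.5, 0.2, -2.0]
opening: 0.0448
finger_force: 30.0
time: 12.18
ee_pos: [0.5709, -0.1049, -0.0077]
eef_rot: [180.0, -0.0, 111.2]
force: [0.4, 0.5, -1.8]
opening: 0.0448
finger_force: 30.0
now [ 0.5709 -0.1049 -0.0077] [ 1.8000e+02 -1.0000e-02  1.1123e+02] F [ 0.35  0.5  -1.8 ] t 12.18
tool cm [-1.04  0.03  1.22] norm 1.6 spin -0.001
```

View pics/s5c.png

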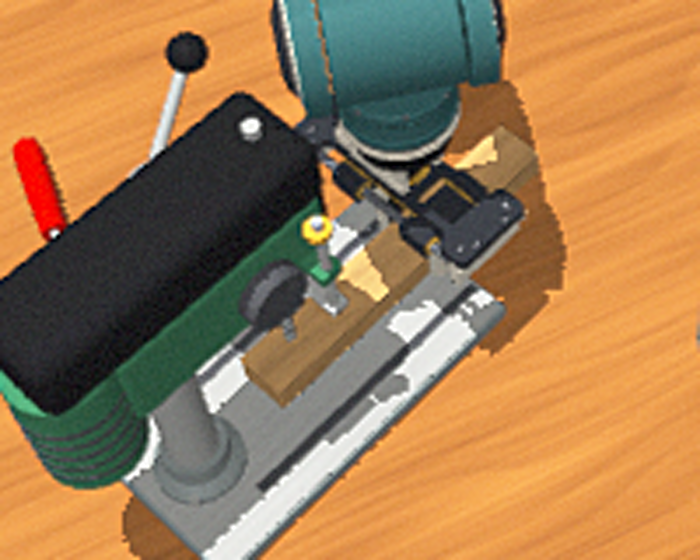

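The strip (crop (245,360)–(530,160)) lies along the plate with the bit at about (288,330) over it, clear of the column flange. I move in the last bit and lower.

```bash
python3 -m crank '{"delta_pos":[[-0.6,0,0],[-0.4,0,0],[0,0,0.4],[0,0,0.4],[0,0,0.2],[0,0,0],[0,0,0]],"spin":[0,0,0,0,0,0,0],"hand":[4,4,4,4,4,4,4]}'| grep -E "pos|force:"
python3 -m crank '{"delta_pos":[[0,0,0.15],[0,0,0]],"spin":[0,0],"hand":[4,4]}'| grep -E "pos|force:"
python3 -m crank '{"delta_pos":[[0,0,0.1],[0,0,0]],"spin":[0,0],"hand":[4,4]}'| grep -E "pos|force:"
```

```text
ee_pos: [0.5743, -0.114, -0.0182]
force: [0.9, -0.0, -2.6]
finger_force: 30.0
ee_pos: [0.5745, -0.1141, -0.0195]
force: [-0.9, 0.8, -3.2]
finger_force: 30.0
ee_pos: [0.5747, -0.1142, -0.0198]
force: [-3.1, 0.3, 3.0]
finger_force: 30.0
```

```bash
python3 -m crank '{"delta_pos":[[0,0,0],[0,0,0],[0,0,0],[0,0,0],[0,0,0],[0,0,-0.3],[0,0,-1],[0,0,-2],[0,0,-3],[0,0,-3]],"spin":[0,0,0,0,0,0,0,0,0,0],"hand":[7.5,7.5,7.5,7.5,7.5,7.5,7.5,7.5,7.5,7.5]}'
python3 -m crank '{"delta_pos":[[0,0,-3.5],[0,0,-3.5],[0,0,-3.5],[0,0,-3.5],[0,0,-3.5],[0,0,-3.5],[0,0,-2],[0,0,-1],[0,0,0],[0,0,0]],"spin":[0,0,0,0,0,0,0,0,0,0],"hand":[7.5,7.5,7.5,7.5,0,0,0,0,0,0]}'
python3 - <<'E'
from h import *
np.set_printoptions(precision=4,suppress=True)
p=capture("side"); w=cloud(p)
r,c,q=strip(p,w,.048,(.45,.7,-.32,.1)); print(r,c)
save(p,"s6")
E
python3 go.py 0.508 -0.2355 0.307 21.3
```

```text
time: 13.98
ee_pos: [0.5741, -0.1141, 0.0741]
eef_rot: [-180.0, -0.0, 111.3]
force: [0.5, 0.4, 0.5]
opening: 0.0748
finger_force: 0.0
time: 14.82
ee_pos: [0.5744, -0.1142, 0.3119]
eef_rot: [-180.0, -0.0, 111.3]
force: [-0.5, 0.2, -0.6]
opening: 0.0396
finger_force: 0.0
((0.5861713886260986, -0.13659530878067017), (0.04931753873825073, 0.30099162459373474), 21.41175079345703) [ 0.5878 -0.1402]
now [ 0.5742 -0.1141  0.311 ] [-1.7991e+02 -6.0000e-02  1.1126e+02] F [ 0.55  0.1  -0.37] t 14.87
tool cm [ -8.91 -10.57   0.41] norm 13.83 spin 1.57
```

```bash
python3 -m crank '{"delta_pos":[[0,0,0],[0,0,0],[0,0,0],[0,0,0],[0,0,0],[0,0,0],[0,0,0],[0,0,0],[0,0,0],[0,0,0]],"spin":[0.11,0.12,0.12,0.12,0.12,0.12,0.12,0.12,0.12,0.12],"hand":[0,0,0,0,0,0,0,0,0,0]}' | grep xx
python3 -m crank '{"delta_pos":[[0,0,0],[0,0,0],[0,0,0],[0,0,0],[0,0,0],[0,0,0]],"spin":[0.12,0.12,0.12,0.02,0,0],"hand":[0,0,0,0,0,0]}'
python3 go.py 0.508 -0.2355 0.307 21.3
```

```text
time: 16.2
ee_pos: [0.5743, -0.1141, 0.3116]
eef_rot: [-180.0, 0.1, 21.5]
force: [0.2, -0.7, 0.4]
opening: 0.0003
finger_force: 0.0
now [ 0.5743 -0.1141  0.3116] [-1.7995e+02  7.0000e-02  2.1520e+01] F [ 0.2  -0.73  0.42] t 16.2
tool cm [-10.62   8.86   0.47] norm 13.84 spin 0.004
```

```bash
python3 -m crank '{"delta_pos":[[-1.5,1.2,0],[-2.5,2.1,0],[-2.5,2.1,0],[-2.5,2.1,0],[-1.6,1.3,0],[0,0,0],[0,0,0]],"spin":[0,0,0,0,0,0,0],"hand":[0,0,0,0,0,0,0]}'
python3 - <<'E'
from h import *
p=capture("side"); w=cloud(p)
cv2.imwrite("pics/s7c.png",cv2.resize(p["frame"][120:300,140:320,::-1],None,fx=3.3,fy=3.3,interpolation=cv2.INTER_CUBIC))
E
```

```text
time: 16.78
ee_pos: [0.5073, -0.2354, 0.3124]
eef_rot: [-180.0, 0.0, 21.3]
force: [-1.4, -0.0, -0.1]
opening: 0.0003
finger_force: 0.0
```

View pics/s7c.png

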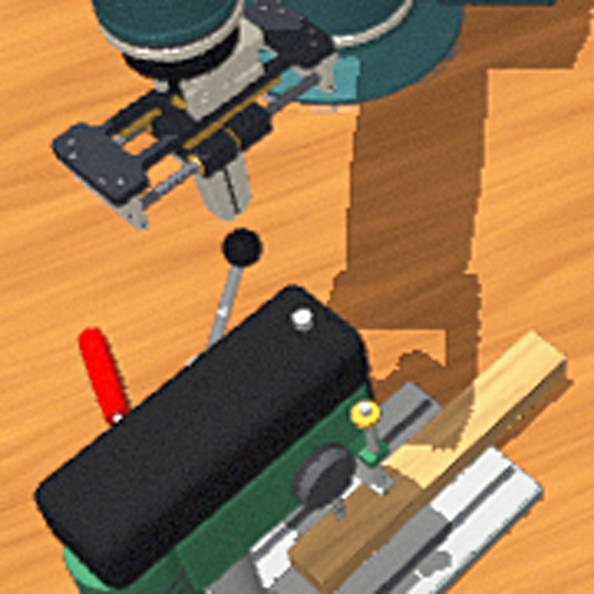

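The tip (232,215) is just above the knob (242,247); the strip lies on the plate under the bit. Now down onto the knob and along its arc.

```bash
python3 -m crank '{"delta_pos":[[0,0,1],[0,0,1],[0,0,0.8],[0,0,0.4],[0,0,0.3],[0,0,0.3],[0,0,0]],"spin":[0,0,0,0,0,0,0],"hand":[0,0,0,0,0,0,0]}' | grep -E "pos|force:"
python3 -m crank '{"delta_pos":[[0,-0.4,0.4],[0,-0.4,0.5],[0,-0.4,0.6],[0,-0.4,0.7],[0,-0.25,0.6],[0,-0.2,0.6],[0,0,0]],"spin":[0,0,0,0,0,0,0],"hand":[0,0,0,0,0,0,0]}' | grep -E "pos|force:"
```

```text
ee_pos: [0.508, -0.233, 0.2754]
force: [-2.3, 9.4, 13.9]
finger_force: 6.7
ee_pos: [0.5001, -0.2145, 0.2393]
force: [-0.1, 2.6, 3.3]
finger_force: 2.0
```

```bash
python3 -m crank '{"delta_pos":[[0,-0.3,0.6],[0,-0.2,0.6],[0,-0.1,0.6],[0,0,0.6],[0,0,0.6],[0,0,0.6],[0,0.1,0.6],[0,0.1,0.6],[0,0.1,0.5],[0,0,0]],"spin":[0,0,0,0,0,0,0,0,0,0],"hand":[0,0,0,0,0,0,0,0,0,0]}' | grep -E "pos|force:"
python3 -m crank '{"delta_pos":[[0,0,0.2],[0,0,0],[0,0,0]],"spin":[0,0,0],"hand":[0,0,0]}' | grep -E "pos|force:"
python3 -m crank '{"delta_pos":[[0,0,0.2],[0,0,0],[0,0,0]],"spin":[0,0,0],"hand":[0,0,0]}' | grep -E "pos|force:"
```

```text
ee_pos: [0.4991, -0.213, 0.1863]
force: [1.4, 1.1, 2.7]
finger_force: 1.6
ee_pos: [0.4992, -0.213, 0.1859]
force: [-0.4, 0.3, 1.9]
finger_force: 1.7
ee_pos: [0.4993, -0.2131, 0.1838]
force: [1.7, -3.1, 4.4]
finger_force: 1.9
```

```bash
cat > f.py <<'E'
from h import *
F=[]
for _ in range(6): capture("side"); o=bot.get_obs(); F.append([*o["force"],o["finger_force"]])
print("F",np.mean(F,0).round(2),np.std(F,0).round(1),"z",o["ee_pos"].round(4),"t",round(o["time"],2))
E
python3 -m crank '{"delta_pos":[[0,0,0.3],[0,0,0.2],[0,0,0]],"spin":[0,0,0],"hand":[0,0,0]}' | grep -E "pos|force:"; python3 f.py
python3 -m crank '{"delta_pos":[[0,0,0.2],[0,0,0]],"spin":[0,0],"hand":[0,0]}' | grep -E "pos|force:"; python3 f.py
```

```text
ee_pos: [0.4992, -0.2128, 0.1782]
force: [1.2, -2.7, 4.1]
finger_force: 2.1
F [ 0.77 -1.96  4.    1.99] [0.3 0.2 0.4 0. ] z [ 0.4992 -0.2128  0.1787] t 19.88
ee_pos: [0.4992, -0.2129, 0.1764]
force: [3.0, -2.8, 3.7]
finger_force: 2.1
F [ 1.03 -2.55  4.12  2.1 ] [0.4 0.4 0.3 0. ] z [ 0.4992 -0.2128  0.1767] t 20.35
```

```bash

python3 -m crank '{"delta_pos":[[0,0,0.15],[0,0,0]],"spin":[0,0],"hand":[0,0]}' >/dev/null; python3 f.py
python3 -m crank '{"delta_pos":[[0,0,0.1],[0,0,0]],"spin":[0,0],"hand":[0,0]}' >/dev/null; python3 f.py
python3 -m crank '{"delta_pos":[[0,0,0.1],[0,0,0]],"spin":[0,0],"hand":[0,0]}' >/dev/null; python3 f.py
```

```text
F [ 1.15 -3.13  5.8   2.92] [0.6 0.3 0.4 0. ] z [ 0.4993 -0.2129  0.1753] t 20.82
F [ 0.78 -3.51  8.47  4.23] [0.4 0.2 0.7 0. ] z [ 0.4994 -0.2131  0.1747] t 21.28
F [ 0.18 -4.5  11.45  5.56] [0.4 0.5 0.4 0. ] z [ 0.4995 -0.2132  0.1741] t 21.75
```

```bash

python3 -m crank '{"delta_pos":[[0,0,-0.12],[0,0,0]],"spin":[0,0],"hand":[0,0]}' >/dev/null; python3 f.py
python3 - <<'E'
from h import *
np.set_printoptions(precision=4,suppress=True)
p=capture("side"); w=cloud(p)
print(strip(p,w,.048,(.45,.7,-.32,.1))[:2])
for n in ["thin_strip_center"]: print(strip(p,w,.018,(.3,.68,.28,.46))[:1])
cv2.imwrite("pics/s8c.png",cv2.resize(p["frame"][120:300,140:320,::-1],None,fx=3.3,fy=3.3,interpolation=cv2.INTER_CUBIC))
E
```

```text
F [ 0.94 -3.51  7.87  3.95] [0.7 0.4 0.6 0. ] z [ 0.4993 -0.213   0.1747] t 22.22
(((0.5870416760444641, -0.1363631933927536), (0.0509180910885334, 0.30117711424827576), 21.465784072875977), array([ 0.5872, -0.1368]))
(((0.4985947608947754, 0.3700254559516907), (0.30224618315696716, 0.052415087819099426), 15.15951919555664),)
```

View pics/s8c.png

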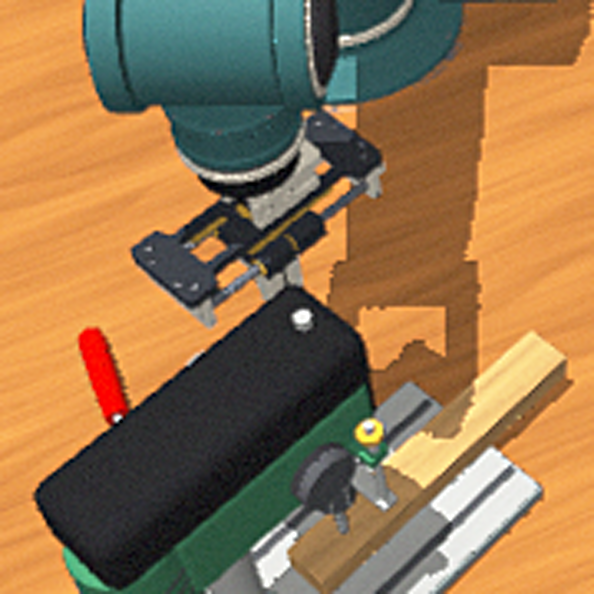

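The bit (342,530) has come down onto the strip. The knob force is about 3.7 N above the free-holding force, so roughly 16 N at the bit, and the strip and thin strip have not moved.

```bash
python3 f.py; python3 -c "
from bench import bot; print(bot.job_done())"
```

```text
F [ 0.86 -3.68  7.68  3.96] [0.6 0.2 0.3 0. ] z [ 0.4993 -0.213   0.1748] t 22.57
the job is handed in; nothing more can be done
None
```

The thick strip lies flat on the foot plate under the bit, and the arm is holding the lever down with the bit pressing on the wood at about 16 N (estimated from the knob force); I handed the job in at 22.6 s, with the thin strip and the other things left alone.

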